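# Start the hub nut of the vegetable slicer

### The job

Fit the black hub nut onto the threaded stud of the vegetable slicer: set it on the stud, turn it backwards (counter-clockwise seen from above) with only a light push until you feel it drop into the thread, then turn it clockwise until its flange lies flat on the slicing disc, and let go. Never force the nut or jam it against the slicer (keep well under 60 N), and leave the jar, the pot and the tin where they stand.

Things in the scene. Friction and masses are not known exactly. Their poses are not given: they have to be found in the camera images.
- nut_centre (a point): Centre of the black hex flange nut, half-way up (20 mm above its underside), z up along its axis. Grip it from above by two opposite flats: the hexagon is 50 mm across flats, reaching from 5 to 38 mm above the underside; the middles of its six flats face the nut's own +x axis and every 60 degrees from it. Total height 40 mm, mass about 0.14 kg, closed steel-coloured cap on top.
- nut_foot (a point): Centre of the nut's open underside. Round flange 67 mm across, 4 mm thick. Three lugs stand into the bore from 6 mm up, 29 mm clear between them. It starts upright on the blue chopping board (10 mm thick).
- seat (a point): Centre of the top of the steel slicing disc (140 mm across, 60 mm above the worktop) on the white slicer (190 x 170 mm, fixed to the worktop), on the stud's axis, z up. The nut is home when its underside lies here. More than 60 N between nut and slicer (as from 1 N m of twist against a wall of the thread) is damage.
- stud_tip (a point): Top of the upright fixed stud, 34 mm above the disc: core 26 mm across, tip tapered to 16 mm, thread 35 mm across. Right-handed thread with three equal starts 120 degrees apart; how these are turned about the axis differs each time and is not given. The nut has about 1.5 mm of sideways play on it.
- crest (a point): Point on the stud's axis, 16 mm above the disc: here the nut's underside is when it rests on the thread crests (up to 20 mm above the disc if it rests on the small ribs at their ends). Clockwise it only runs against those ribs and jams. Counter-clockwise, after at most 120 degrees, it drops 11 mm. If it happens to be set down in line with the gaps it drops at once.
- dropped (a point): Point on the stud's axis, 5 mm above the disc: here (to 1 mm) the nut's underside is once it has dropped in. Counter-clockwise a wall stops it 0 to 20 degrees farther. Clockwise it goes under the crests and sinks 6.5 mm in 70 degrees (3 mm play up and down); the flange meets the disc 60 to 80 degrees after the drop, and about 28 degrees later a wall stops it.
- jar: small red-capped spice jar, 45 mm across, 106 mm high, loose, origin at the centre of its foot; leave it alone
- pot: small black pot, 102 mm across, 51 mm high, loose, origin at the centre of its foot; leave it alone
- tin: low tin with a green side, 76 mm across, 58 mm high, loose, origin at the centre of its foot; leave it alone
Mind the look-alikes: they are no part of the job. Leave any orange or purple look-alike of the part that bears nut_centre alone.

How it is judged:
At the end, for the whole second after the job is handed in: The nut is on the stud, under the thread, its flange down on the disc (within 1.5 mm), centred within 4 mm and level within 0.06 rad, released (z of nut_centre in the frame of seat below 0.0215 m and horizontal distance between nut_centre and seat below 0.004 m and angle between nut_centre's own z axis and vertical below 0.06 rad and height (world z) of nut_centre above 0.07 m); the robot touches nothing.
It fails at once if the nut is forced: more than 60 N between nut and slicer (contact force between nut and slicer above 60 N).
It fails at once if the jar is moved more than 25 mm (distance of jar from where it was at the start of the episode above 0.025 m).
It fails at once if the pot is moved more than 25 mm (distance of pot from where it was at the start of the episode above 0.025 m).
It fails at once if the tin is moved more than 25 mm (distance of tin from where it was at the start of the episode above 0.025 m).
It also fails if it takes over 64 s, if anything falls off the work surface, if the arm or the gripper's body presses on something with over 40 N, if the wrist force passes 120 N, or if a joint passes its speed limit or range.

### The arm

A 6-joint arm with a two-finger parallel gripper is mounted at the origin on a cart in front of the work surface, level with it; the furniture and walls round the work are solid. World frame = base frame: x ahead of the robot, y to its left, z up, the work surface at z = 0. Lengths are in m, angles in rad, forces in N, time in s.
With the tool pointing down it reaches from about 0.3 to 1 m from the base axis. Payload 5.1 kg.
Tool frame: the origin (TCP) lies at the very end of the fingers, on their centre line; the grasp point (between the pads) lies 19 mm behind it; x points along the fingers, y is the direction in which the jaws open and shut, and the axes are right-handed (so a half turn about x gives the same grasp; the last joint's range is limited). The gripper opens to 95 mm and grips with 3 to 60 N. Pads are 20 mm wide; open, the fingers measure 119 mm over their backs; the gripper's body (75 mm by 180 mm) begins 59 mm behind the grasp point.
Start: joints at [-1.333, 0.124, 1.65, -0, 1.367, -0.083], TCP at [0.205, -0.617, 0.215] pointing down, gripper open.
Joint ranges: [-2.61, 2.61], [-1.02, 2.33], [0.03, 2.71], [-1.35, 4.49], [0.32, 2.68], [-2.91, 2.91]. Speed limits (rad/s): [2.57, 2.57, 3.14, 3.14, 3.14, 3.14].

### API

Orientations are given as [roll, pitch, yaw] about the fixed x, y, z axes, in that order (R = Rz(yaw) Ry(pitch) Rx(roll)).
In Python, from plant import arm, capture, calibration, job gives the robot as it stands. The module is installed in compiled form; this text tells all that it offers.
- The arm moves only by the shell command python3 -m creep 'ROWS' [FORCE]. ROWS is a JSON object of lists of equal length, an entry for each row: "rotation": the turn, a rotation vector about the tool's x, y, z in rad, a list of three; "travel": the shift along the tool's x, y, z in cm, a list of three; "jaw": the closure, from 0 (fully open) to 1 (shut). A call has 1 to 12 rows; each row shifts and turns the commanded pose from where the row before left it, along the tool's axes as they then stand; what a row does not reach is not made up. A row lasts 1/10 s, in which the tool goes at most 50 mm and 8.59 degrees, less where a joint would pass 70% of its speed; a pose out of reach is approached as far as the arm can. A call is refused whole if a number of a shift passes 5 or a number of a turn 0.15, either way. A call with a gripper value outside its range is refused whole. The fingers move at their own pace and stop on an object; FORCE is the grip in N (left out, the last holds). Time passes only in rows, so rows that do not move let the fingers close. It gives the time, the measured TCP pose, the force and the opening at its end, in the units of the state.
- arm.get_obs(): the state, without advancing time (a new reading comes with each control period).
- capture(name): name is "scene" or "top" or "wrist"; returns the picture (480x640x3 uint8, red, green, blue); there is no depth.
- calibration(name): a dict with "fx", "fy", "cx", "cy" (pixels), "k1" (the pictures are not rectified: a ray, as slopes to the right and down, at radius r is drawn at 1 + k1 r^2 times it, then the intrinsics apply), "R" (3x3) and "t" (3): a world point X has camera coordinates R X + t. Camera axes: x right, y down, z forward; pixel columns grow to the right and rows downward; lengths in m; the calibration is good to about 2 mm. A picture is of the moment at which its call begins: read the wrist's pose just before it. calibration takes no time and is no camera call; for the wrist camera it gives the pose at the moment of the call.
- job.close_job(): hands the job in, once; it reports no verdict.
The state is a dict: "clock": time; "joint_positions": joint angles; "qvel": joint speeds; "joint_efforts": joint torques, N m; "tcp_pos": TCP position; "orientation": TCP orientation; "ft_force": force on the tool from outside, world axes, zero at the start; "moment": the same for the moment, N m; "gripper_width": opening from 0.0 (shut) to 1.0 (fully open).
Only numpy, scipy, OpenCV 4.12 (cv2) and the standard library are available. Lean on these libraries where they do the work, as an engineer would, in place of code of your own. Each camera call takes 0.05 s, during which the arm holds its last target. There are 200 camera calls.

## Working session

There is one attempt and no reset: what is moved stays moved. The work goes in short steps, Python scripts to look and compute and a shell command to move; the robot and the scene stay as the last step left them, time stands still between calls to the robot, and variables do not carry over. Pictures are saved under pics/ and viewed, about 8 in all and at most 12, crops included, and the job is handed in when it is done.

```bash
mkdir -p pics
cat > h.py <<'E'
import numpy as np, cv2
from plant import arm, capture, calibration, job
def save(n,im): cv2.imwrite('pics/'+n+'.png', im[...,::-1])
def ray(c,u,v,z):
    d=np.array([(u-c['cx'])/c['fx'],(v-c['cy'])/c['fy']]); s=d.copy()
    for _ in range(20): s=d/(1+c['k1']*(s@s))
    R=np.array(c['R']);t=np.array(c['t']); o=-R.T@t; w=R.T@np.array([s[0],s[1],1])
    return o+w*(z-o[2])/w[2]
def proj(c,X):
    p=np.array(c['R'])@np.array(X)+np.array(c['t']); s=p[:2]/p[2]; s=s*(1+c['k1']*(s@s))
    return s*[c['fx'],c['fy']]+[c['cx'],c['cy']]
E
python3 - <<'E'
from h import *
o=arm.get_obs(); print(o)
for n in ['scene','top']:
    c=calibration(n); im=capture(n); save(n+'0',im); np.save(n+'0.npy',im)
    print(n,{k:np.round(np.array(v),3).tolist() for k,v in c.items()})
E
```

```text
{'clock': 0.0, 'joint_positions': array([-1.33256822e+00,  1.24502103e-01,  1.65167743e+00,  2.05262013e-05,
        1.36748838e+00, -8.25899861e-02]), 'qvel': array([-7.62966560e-05,  2.13610863e-03,  8.73892808e-04,  2.53502895e-04,
       -6.57639897e-04, -1.27398424e-04]), 'joint_efforts': array([-1.87154845e-03, -4.17611647e+01, -3.59929454e+01,  7.73383328e-02,
        4.92774462e-02, -1.96992773e-04]), 'tcp_pos': array([ 0.20480482, -0.61621355,  0.21338696]), 'orientation': array([-1.66306903,  1.56872097,  1.79933755]), 'ft_force': array([-0.55304123,  0.16495969, -0.28199843]), 'moment': array([0.00301128, 0.0073857 , 0.00311516]), 'gripper_width': 1.000449398677161}
scene {'fx': 590.372, 'fy': 590.372, 'cx': 320.91, 'cy': 238.998, 'k1': -0.034, 'R': [[-0.623, -0.782, -0.004], [-0.508, 0.408, -0.759], [0.595, -0.47, -0.651]], 't': [0.327, 0.365, 1.137]}
top {'fx': 577.281, 'fy': 577.281, 'cx': 323.463, 'cy': 247.487, 'k1': -0.061, 'R': [[-0.02, -1.0, -0.002], [-0.983, 0.02, -0.18], [0.18, -0.002, -0.984]], 't': [-0.036, 0.586, 1.316]}
```

View pics/top0.png

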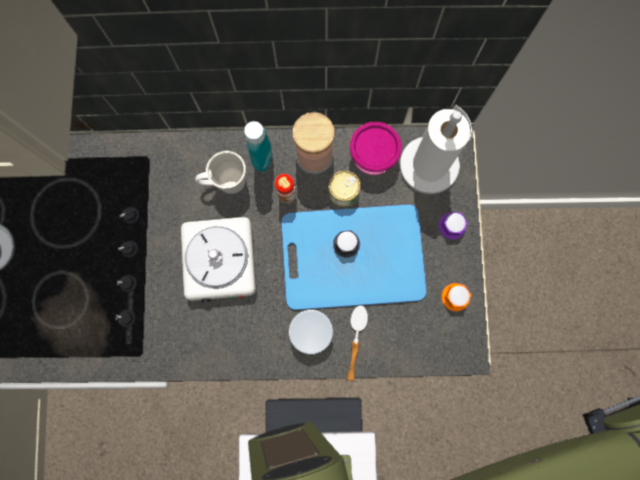

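View pics/scene0.png

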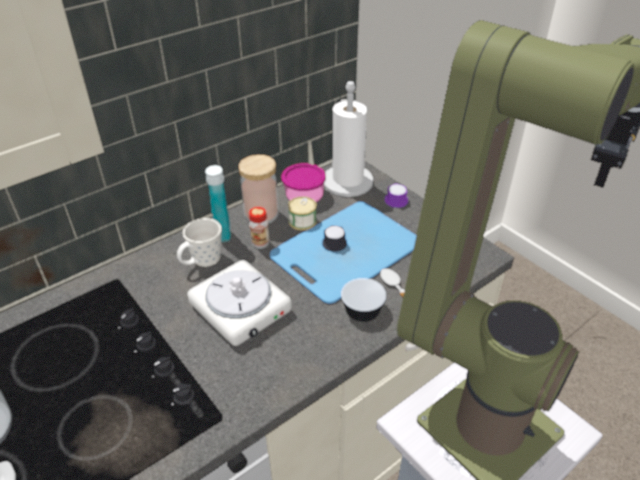

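Top view: black nut with steel cap on the blue board at (347,243). Possible confusions are the purple nut (454,225), the orange nut (456,297) and the black pot (311,332). I choose the black one on the board. The slicer's stud is at about (215,256), and I check both in a crop.

Run:
```python
from h import *
im=np.load('top0.npy'); c=calibration('top')
a=cv2.resize(im[205:305,175:265],None,fx=5,fy=5,interpolation=cv2.INTER_CUBIC)
b=cv2.resize(im[213:273,317:377],None,fx=8.34,fy=8.34,interpolation=cv2.INTER_CUBIC)[:500]
save('crop1',np.hstack([a,b[:, :340]]) if 0 else np.hstack([a,cv2.resize(b,(350,350)) if 0 else cv2.copyMakeBorder(cv2.resize(b,(350,350)),0,150,0,0,cv2.BORDER_CONSTANT)]))
g=im.astype(int); sub=np.zeros(im.shape[:2],bool); sub[220:268,325:370]=1
hsv=cv2.cvtColor(im,cv2.COLOR_RGB2HSV)
m=(hsv[...,1]<90)&(hsv[...,2]>120)&sub; m=m.astype(np.uint8)
k=max(cv2.findContours(m,0,2)[0],key=cv2.contourArea); e=cv2.minEnclosingCircle(k); print('cap',e,ray(c,*e[0],0.05))
m=((hsv[...,2]<100)&(~((hsv[...,1]>120)&(hsv[...,2]>110)))&sub).astype(np.uint8)|m
k=max(cv2.findContours(m,0,2)[0],key=cv2.contourArea); e=cv2.minEnclosingCircle(k); print('nut',e,ray(c,*e[0],0.02))
gr=cv2.cvtColor(im,cv2.COLOR_RGB2GRAY)
r=cv2.HoughCircles(cv2.resize(gr[205:305,175:265],None,fx=4,fy=4,interpolation=cv2.INTER_CUBIC),cv2.HOUGH_GRADIENT,1,50,param1=80,param2=20,minRadius=105,maxRadius=145)
for x,y,q in r[0][:3]: print('disc',x/4+175,y/4+205,q/4,ray(c,x/4+175,y/4+205,.06))
```

```text
cap ((346.9237365722656, 240.02542114257812), 11.123727798461914) [ 0.60224183 -0.10391994  0.05      ]
nut ((346.36956787109375, 243.69564819335938), 13.513811111450195) [ 0.59904158 -0.10362731  0.02      ]
disc 215.625 258.125 30.85 [0.56302549 0.20699169 0.06      ]
```

View pics/crop1.png

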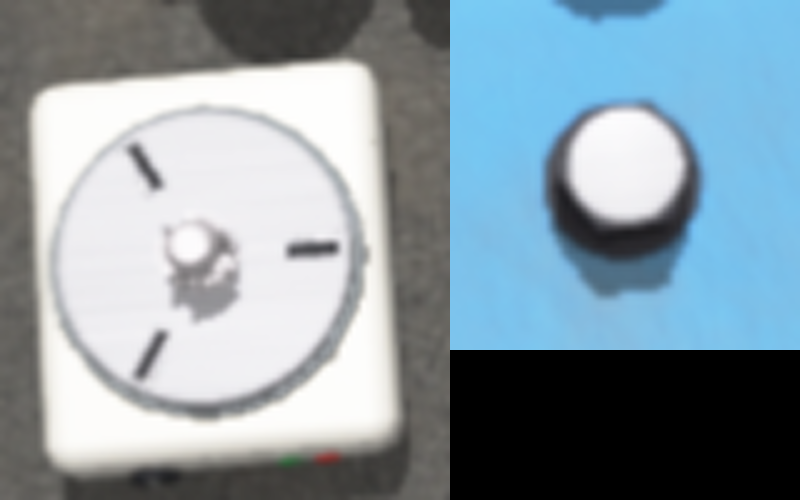

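The crop shows the slicer's disc centred near top pixel (216,257), the stud tip at (213,254), and the black hex nut with its steel cap. That confirms the choice. Next I work out the tool axes and approach.

```bash
cat >> h.py <<'E'
from scipy.spatial.transform import Rotation as Ro
def tool(o=None):
    o=o or arm.get_obs(); return np.array(o['tcp_pos']),Ro.from_euler('xyz',o['orientation']).as_matrix()
def go(p,jaw_yaw=None):
    """travel (cm, tool axes now) and tilt-correcting/yaw rotation vector to target"""
    x,R=tool(); print('tcp',x.round(4),'travel cm now',(R.T@(np.array(p)-x)*100).round(2),'dist',np.linalg.norm(p-x).round(4))
    y=R[:,1]; cur=np.arctan2(y[1],y[0]); print('jaw yaw deg',np.degrees(cur).round(2),'tool x',R[:,0].round(4),'q6',arm.get_obs()['joint_positions'][5].round(3))
    if jaw_yaw is not None:
        a=jaw_yaw; Y=np.array([np.cos(a),np.sin(a),0]); X=np.array([0,0,-1.]); T=np.c_[X,Y,np.cross(X,Y)]
        print('rotvec',Ro.from_matrix(R.T@T).as_rotvec().round(4),'travel after turn',(T.T@(np.array(p)-x)*100).round(2))
E
python3 - <<'E'
from h import *
go([.56,-.104,.22]); x,R=tool(); print(R.round(3))
c=calibration('wrist'); Rc=np.array(c['R']); print('cam pos',-Rc.T@np.array(c['t']),'view',Rc[2],'right',Rc[0],c['fx'])
E
```

```text
tcp [ 0.2048 -0.6163  0.2135] travel cm now [ -0.57 -37.41 -49.86] dist 0.6234
jaw yaw deg -71.62 tool x [-5.0e-04  1.8e-03 -1.0e+00] q6 -0.083
[[-0.     0.315 -0.949]
 [ 0.002 -0.949 -0.315]
 [-1.    -0.002 -0.   ]]
cam pos [ 0.28416183 -0.58877344  0.38315992] view [-0.27730697 -0.09015333 -0.95654232] right [ 0.31489733 -0.94912396 -0.00183634] 396.0855782321229
```

```bash
python3 -m creep '{"travel":[[0,-1.5,-2],[0,-2.7,-3.6],[0,-2.7,-3.6],[0,-2.7,-3.6],[0,-2.7,-3.6],[0,-2.7,-3.6],[0,-2.7,-3.6],[0,-2.7,-3.6],[0,-2.7,-3.6],[0,-2.7,-3.6],[0,-2.7,-3.6],[0,-2.7,-3.6]],"rotation":[[0,0,0],[0,0,0],[0,0,0],[0,0,0],[0,0,0],[0,0,0],[0,0,0],[0,0,0],[0,0,0],[0,0,0],[0,0,0],[0,0,0]],"jaw":[0,0,0,0,0,0,0,0,0,0,0,0]}' 20
python3 -m creep '{"travel":[[0,-2.7,-3.6],[0,-2.7,-3.6],[0,-0.8,-1],[0,0,0],[0,0,0]],"rotation":[[0,0,0],[0,0,0],[0,0,0],[0,0,0],[0,0,0]],"jaw":[0,0,0,0,0]}'
python3 - <<'E'
from h import *
go([.6,-.104,.22]); c=calibration('wrist'); im=capture('wrist'); save('w1',im); np.save('w1.npy',im)
print(proj(c,[.6,-.104,.05]))
E
```

```text
clock: 1.3
tcp_pos: [0.5018, -0.1878, 0.2143]
orientation: [-0.618, 1.57, 2.845]
ft_force: [0.2, -0.8, 0.1]
gripper_width: 1.004
clock: 1.8
tcp_pos: [0.559, -0.1055, 0.2142]
orientation: [0.021, 1.57, -2.8]
ft_force: [0.3, 0.7, 0.0]
gripper_width: 1.0
tcp [ 0.559  -0.1055  0.2142] travel cm now [-0.58  1.15 -3.94] dist 0.0414
jaw yaw deg -71.62 tool x [-1.2e-03 -4.0e-04 -1.0e+00] q6 0.97
[329.31092876 173.34615928]
```

View pics/w1.png

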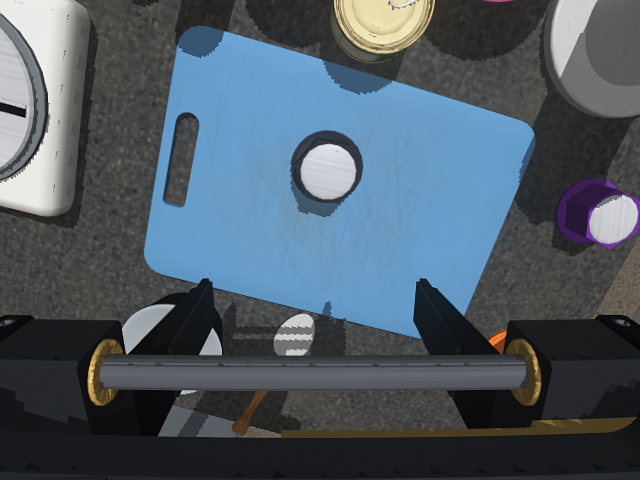

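The wrist view shows the nut's cap at (328,172), with the fingers below. Next: cap centre, and an enhanced crop for the hex orientation.

Run:
```python
from h import *
im=np.load('w1.npy'); c=calibration('wrist')
cr=cv2.resize(im[120:220,278:378],None,fx=6,fy=6,interpolation=cv2.INTER_CUBIC)
save('crop2',np.clip((cr/255.)**.45*255,0,255).astype(np.uint8))
hsv=cv2.cvtColor(im,cv2.COLOR_RGB2HSV); s=np.zeros(im.shape[:2],bool); s[125:215,285:370]=1
m=((hsv[...,1]<60)&(hsv[...,2]>130)&s).astype(np.uint8)
k=max(cv2.findContours(m,0,2)[0],key=cv2.contourArea); e=cv2.minEnclosingCircle(k); print(e,ray(c,*e[0],.05),cv2.contourArea(k),cv2.approxPolyDP(k,4,True).reshape(-1,2).tolist())
P=[ray(c,*q,.05)[:2] for q in k.reshape(-1,2)]; P=np.array(P)-ray(c,*e[0],.05)[:2]
a=np.degrees(np.arctan2(P[:,1],P[:,0])); r=np.hypot(*P.T)
print([(int(t),round(1e3*float(r[abs((a-t+180)%360-180)<6].mean()),1)) for t in range(-180,180,12)])
```

```text
((327.75665283203125, 170.96731567382812), 27.936513900756836) [ 0.60138785 -0.10262224  0.05      ] 2334.0 [[319, 145], [303, 159], [301, 179], [318, 197], [340, 196], [354, 180], [353, 159], [340, 146]]
[(-180, 23.4), (-168, nan), (-156, nan), (-144, 23.4), (-132, 23.7), (-120, 23.4), (-108, 23.3), (-96, 23.2), (-84, 22.9), (-72, nan), (-60, 22.7), (-48, 22.9), (-36, 22.6), (-24, 22.6), (-12, 22.4), (0, 22.2), (12, 22.5), (24, 22.1), (36, 22.3), (48, 22.2), (60, 22.5), (72, 22.4), (84, 22.7), (96, 22.6), (108, 22.9), (120, 23.5), (132, 23.0), (144, 23.2), (156, nan), (168, 23.3)]<stdin>:10: RuntimeWarning: Mean of empty slice.
  ret = ret.dtype.type(ret / rcount)
```

View pics/crop2.png

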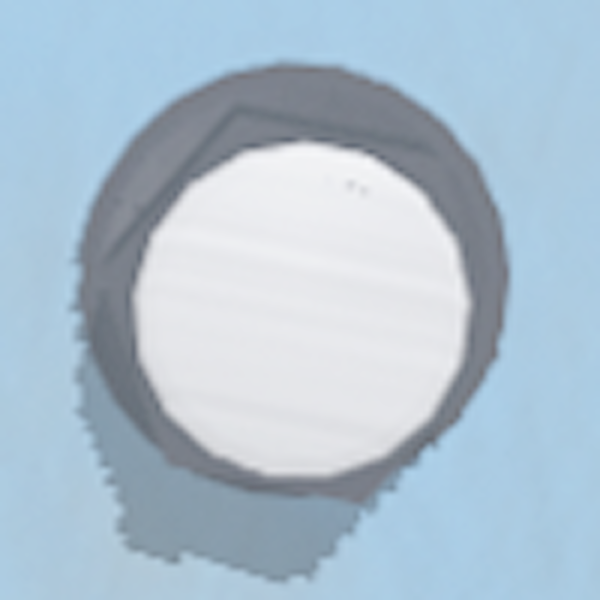

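The crop shows hex-top vertices at zoomed (238,108), (435,152) and (110,250), i.e. w1 pixels (317.7,138), (350.5,145.3), (296.3,161.7).

Run:
```python
from h import *
c=calibration('wrist'); A,B,C=[ray(c,278+u/6,120+v/6,.048)[:2] for u,v in [(238,108),(435,152),(110,250)]]
ctr=np.array([.6014,-.1026])
for P,Q in [(A,B),(A,C)]:
    d=Q-P; n=np.degrees(np.arctan2(d[1],d[0]))+90; print('len',np.hypot(*d),'normal mod60',n%60, 'dist',np.hypot(*((P+Q)/2-ctr)))
for P in (A,B,C): v=P-ctr; print(np.hypot(*v),np.degrees(np.arctan2(v[1],v[0]))%60)
for y in (-71.6,): print()
```

```text
len 0.027881918857754037 normal mod60 6.068458437997748 dist 0.02443523868342743
len 0.0263122316822155 normal mod60 5.6134379560374725 dist 0.024457560282690843
0.028156030806176045 35.858788594635
0.028108724764190067 36.446999965259934
0.027381548664271553 32.39711245494938
```

Run:
```python
from h import *
go([.6014,-.1026,.10],np.radians(-54.1))
```

```text
tcp [ 0.5589 -0.1059  0.2143] travel cm now [11.43  1.02 -4.15] dist 0.122
jaw yaw deg -71.68 tool x [-9.e-04 -4.e-04 -1.e+00] q6 0.97
rotvec [-3.069e-01  1.000e-03  1.000e-04] travel after turn [11.43  2.22 -3.64]
```

```bash
python3 -m creep '{"rotation":[[-0.1,0,0],[-0.1,0,0],[-0.107,0,0],[0,0,0],[0,0,0],[0,0,0],[0,0,0],[0,0,0]],"travel":[[0,0,0],[0,0,0],[0,0,0],[3,1.1,-1.8],[3,1.12,-1.84],[3,0,0],[2,0,0],[0,0,0]],"jaw":[0,0,0,0,0,0,0,0]}'
python3 - <<'E'
from h import *
c=calibration('wrist'); im=capture('wrist'); save('w2',im); np.save('w2.npy',im)
hsv=cv2.cvtColor(im,cv2.COLOR_RGB2HSV); s=np.zeros(im.shape[:2],bool); u,v=proj(c,[.6014,-.1026,.05]); print(u,v)
s[int(max(v-70,0)):int(v+70),int(u-70):int(u+70)]=1
m=((hsv[...,1]<60)&(hsv[...,2]>130)&s).astype(np.uint8)
k=max(cv2.findContours(m,0,2)[0],key=cv2.contourArea); e=cv2.minEnclosingCircle(k); print(e,ray(c,*e[0],.05))
go([.6014,-.1026,.017],np.radians(-54.1))
E
```

```text
clock: 2.65
tcp_pos: [0.5987, -0.1025, 0.1005]
orientation: [-0.841, 1.563, 2.926]
ft_force: [-1.2, -0.7, -0.5]
gripper_width: 0.995
318.83558280375775 262.730150826999
((318.13238525390625, 260.9421691894531), 39.1806640625) [ 0.60206879 -0.10159963  0.05      ]
tcp [ 0.6003 -0.1027  0.103 ] travel cm now [ 8.6   0.08 -0.12] dist 0.086
jaw yaw deg -54.15 tool x [-3.7e-03  8.0e-04 -1.0e+00] q6 0.688
rotvec [-0.001   0.0025  0.0028] travel after turn [ 8.6   0.06 -0.09]
```

View pics/w2.png

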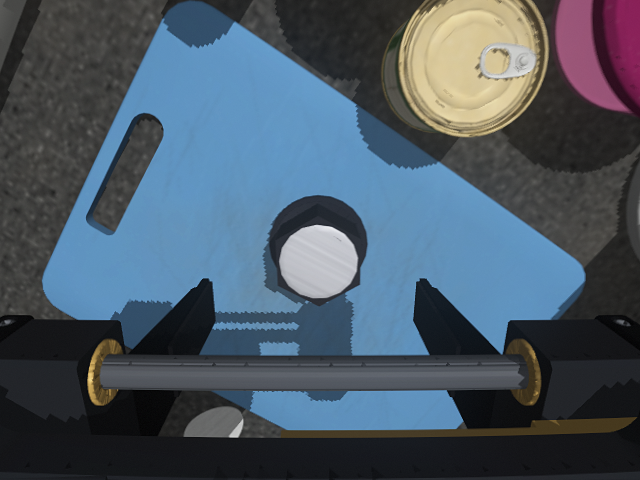

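The wrist view shows a hex vertex pointing straight up at (318,205) and the cap at (318,261), so the jaws line up with the flats. Descend and grip.

```bash
python3 -m creep '{"rotation":[[0,0,0],[0,0,0],[0,0,0],[0,0,0],[0,0,0],[0,0,0],[0,0,0],[0,0,0],[0,0,0],[0,0,0],[0,0,0],[0,0,0]],"travel":[[2.5,0,-0.1],[2.5,0,-0.1],[2,0,0],[1,0,0],[0.6,0,0],[0,0,0],[0,0,0],[0,0,0],[0,0,0],[0,0,0],[0,0,0],[0,0,0]],"jaw":[0,0,0,0,0,0,0.3,0.6,0.7,0.7,0.7,0.7]}' 25
python3 - <<'E'
from h import *
go([.6014,-.1026,.017],np.radians(-54.1)); print(arm.get_obs()['gripper_width'],arm.get_obs()['ft_force'])
E
```

```text
clock: 3.9
tcp_pos: [0.6037, -0.1002, 0.0187]
orientation: [1.95, 1.571, -0.564]
ft_force: [-0.4, -0.1, -0.2]
gripper_width: 0.55
tcp [ 0.6037 -0.1002  0.0187] travel cm now [0.17 0.05 0.33] dist 0.0037
jaw yaw deg -54.02 tool x [ 0. -0. -1.] q6 0.691
rotvec [ 0.0013 -0.     -0.    ] travel after turn [0.17 0.05 0.33]
0.5495490998273744 [-0.39578299 -0.1410195  -0.22294019]
```

```bash
python3 -m creep '{"rotation":[[0,0,0],[0,0,0],[0,0,0],[0,0,0],[0,0,0],[0,0,0],[0,0,0],[0,0,0]],"travel":[[0,0,0],[0,0,0],[0,0,0],[-1,0,0],[-3,0,0],[-4,0,0],[-4,0,0],[-2,0,0]],"jaw":[0.7,0.7,0.7,0.7,0.7,0.7,0.7,0.7]}' 25
python3 - <<'E'
from h import *
o=arm.get_obs(); print(o['gripper_width'],o['ft_force'])
go([.50,.20,.165],np.radians(-54));
E
```

```text
clock: 4.7
tcp_pos: [0.6055, -0.1007, 0.1638]
orientation: [2.281, 1.564, -0.233]
ft_force: [0.2, 0.3, -2.5]
gripper_width: 0.519
0.5193293638945746 [ 0.21852337  0.30078227 -2.51170628]
tcp [ 0.6055 -0.1007  0.1638] travel cm now [ -0.23 -30.53  -9.12] dist 0.3186
jaw yaw deg -54.03 tool x [ 0.0061 -0.0015 -1.    ] q6 0.691
rotvec [-0.0005 -0.0041 -0.0048] travel after turn [ -0.12 -30.53  -9.14]
```

```bash
python3 -m creep '{"rotation":[[0,0,0],[0,0,0],[0,0,0],[0,0,0],[0,0,0],[0,0,0],[0,0,0],[0,0,0],[0,0,0],[0,0,0]],"travel":[[0,-2,-0.7],[0,-3.5,-1.2],[0,-4,-1.4],[0,-4.2,-1.5],[0,-4.2,-1.5],[0,-4,-1.4],[0,-3.5,-1.2],[0,-1.8,-0.55],[0,0,0],[0,0,0]],"jaw":[0.7,0.7,0.7,0.7,0.7,0.7,0.7,0.7,0.7,0.7]}' 25
python3 - <<'E'
from h import *
go([.565,.206,.165],np.radians(-54))
c=calibration('wrist'); im=capture('wrist'); save('w3',im); np.save('w3.npy',im); print(proj(c,[.565,.206,.094]),proj(c,[.565,.206,.06]))
E
```

```text
clock: 5.7
tcp_pos: [0.5203, 0.1753, 0.1589]
orientation: [1.374, 1.57, -1.139]
ft_force: [1.1, -0.5, -1.6]
gripper_width: 0.523
tcp [0.5203 0.1753 0.1589] travel cm now [-0.61  0.15 -5.42] dist 0.0546
jaw yaw deg -53.97 tool x [ 2.e-04 -5.e-04 -1.e+00] q6 1.17
rotvec [ 0.0005  0.0001 -0.0005] travel after turn [-0.61  0.14 -5.42]
[317.93164991 171.55079193] [317.40651809 165.0113868 ]
```

View pics/w3.png

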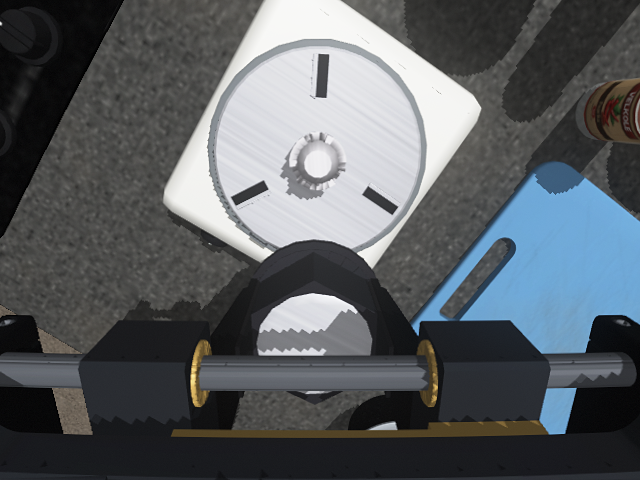

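The wrist view shows the stud tip at about (317,162), the disc round it spanning cols 209 to 424 with its top at row 39, and the nut held with its cap at about (315,345). Now I fit the stud and nut positions.

Run:
```python
from h import *
im=np.load('w3.npy'); c=calibration('wrist'); hsv=cv2.cvtColor(im,cv2.COLOR_RGB2HSV); V=hsv[...,2].astype(float)
def circ(P):
    A=np.c_[2*P,np.ones(len(P))]
    for _ in range(4):
        s=np.linalg.lstsq(A,(P**2).sum(1),rcond=None)[0]; r=np.sqrt(s[2]+s[:2]@s[:2]); d=abs(np.hypot(*(P-s[:2]).T)-r); k=d<.0015; P,A=P[k],A[k]
    return s[:2],r,len(P)
P=[]
for a in np.radians(np.arange(150,391,4)):
    for q in np.arange(95,125,.5):
        u,v=317+q*np.cos(a),148+q*np.sin(a)
        if V[int(round(v)),int(round(u))]<165: P.append(ray(c,u,v,.06)[:2]); break
print('disc',circ(np.array(P)))
# tip: bright blob near
sub=cv2.GaussianBlur(V[140:185,295:345],(3,3),0); print((sub[::3,::3]).astype(int))
m=(sub>225).astype(np.uint8); 
for k in cv2.findContours(m,0,2)[0]:
    if cv2.contourArea(k)>60: (u,v),r=cv2.minEnclosingCircle(k); print('tip',u+295,v+140,r,ray(c,u+295,v+140,.094))
x,R=tool()
s=np.zeros(im.shape[:2],bool); s[285:352,250:380]=1
m=((hsv[...,1]<40)&(V>75)&s)
P=[]
for a in np.radians(np.arange(165,376,5)):
    for q in np.arange(40,80,.5):
        u,v=316+q*np.cos(a),343+q*np.sin(a)
        if V[int(round(v)),int(round(u))]<80: P.append(ray(c,u,v,x[2]+.033)[:2]); break
print('cap',circ(np.array(P)),x)
```

```text
disc (array([0.56955075, 0.20837809]), np.float64(0.06932625721683974), 52)
[[228 232 235 223 174 140 149 176 175 149 195 241 237 228 231 227 227]
 [211 234 222 214 179 169 182 193 198 194 197 221 200 208 229 229 227]
 [233 227 210 163 165 187 199 209 214 210 205 195 173 183 210 232 227]
 [225 205 161 160 175 199 213 224 228 224 220 206 193 176 189 220 230]
 [219 195 144 170 184 219 239 241 241 238 232 215 202 192 179 208 230]
 [207 147 143 172 216 239 240 241 241 240 240 227 208 193 167 196 228]
 [198 126 144 175 237 238 240 240 241 240 240 236 210 193 170 193 229]
 [224 123 142 200 239 238 239 240 241 239 240 237 215 189 165 180 218]
 [185 114 130 196 240 238 239 240 241 239 240 237 214 179 151 139 159]
 [114 110 125 178 240 237 239 240 241 239 240 237 196 164 143 162 195]
 [114 112 116 130 235 237 238 240 241 239 240 232 166 146 124 152 140]
 [130 117 105 110 158 236 239 240 240 239 240 173 139 122 129 204 228]
 [126 111 117 107 113 130 208 231 233 211 154 128 117 116 133 221 225]
 [142 143 114 126 105 105 108 111 118 118 117 109 183 207 214 224 224]
 [131 112 142 169 125 112 104 105 113 122 181 222 240 230 223 220 221]]
tip 318.0081958770752 162.48360633850098 13.847198486328125 [0.56958501 0.20852602 0.094     ]
tip 335.0 150.0 13.453723907470703 [0.58118372 0.20477268 0.094     ]
cap (array([0.51892201, 0.17487793]), np.float64(0.022749323940345623), 41) [0.52055326 0.17478775 0.1588581 ]
```

```bash
python3 -m creep '{"rotation":[[0,0,0],[0,0,0],[0,0,0],[0,0,0],[0,0,0],[0,0,0],[0,0,0],[0,0,0]],"travel":[[0,0.1,-2],[0,0.1,-2.5],[0,0.06,-1.57],[2,0,0],[2,0,0],[1,0,0],[0,0,0],[0,0,0]],"jaw":[0.7,0.7,0.7,0.7,0.7,0.7,0.7,0.7]}' 25
python3 - <<'E'
from h import *
go([.5712,.2084,.10],np.radians(-54)); o=arm.get_obs(); print(o['ft_force'],o['moment'],o['gripper_width'])
E
```

```text
clock: 6.55
tcp_pos: [0.5715, 0.2083, 0.1091]
orientation: [2.664, 1.57, 0.15]
ft_force: [0.4, -0.1, -1.7]
gripper_width: 0.527
tcp [0.5715 0.2083 0.1091] travel cm now [ 0.91 -0.03  0.02] dist 0.0091
jaw yaw deg -54.08 tool x [ 4.e-04  1.e-04 -1.e+00] q6 1.205
rotvec [-0.0015 -0.0004 -0.0002] travel after turn [ 0.91 -0.03  0.02]
[ 0.39432964 -0.06305458 -1.7305575 ] [-0.01497219 -0.02667363  0.01738991] 0.5269200274437353
```

Well positioned. I descend gently in small steps, watching the force.

```bash
Z='[0,0,0]'; python3 -m creep '{"rotation":[[0,0,0],[0,0,0],[0,0,0],[0,0,0],[0,0,0],[0,0,0]],"travel":[[0.5,0,0],[0.5,0,0],[0.4,0,0],[0.3,0,0],[0,0,0],[0,0,0]],"jaw":[0.7,0.7,0.7,0.7,0.7,0.7]}' 25
python3 -m creep '{"rotation":[[0,0,0],[0,0,0],[0,0,0]],"travel":[[0.15,0,0],[0.15,0,0],[0,0,0]],"jaw":[0.7,0.7,0.7]}' 25
```

```text
clock: 7.15
tcp_pos: [0.5711, 0.2091, 0.0916]
orientation: [-2.557, 1.57, 1.213]
ft_force: [1.3, 1.8, -2.7]
gripper_width: 0.524
clock: 7.45
tcp_pos: [0.5713, 0.2091, 0.0887]
orientation: [3.065, 1.57, 0.551]
ft_force: [1.4, 1.9, -2.2]
gripper_width: 0.525
```

```bash
for i in 1 ; do python3 -m creep '{"rotation":[[0,0,0],[0,0,0],[0,0,0]],"travel":[[0.15,0,0],[0.1,0,0],[0,0,0]],"jaw":[0.7,0.7,0.7]}' 25; done
python3 -m creep '{"rotation":[[0,0,0],[0,0,0]],"travel":[[0.12,0,0],[0,0,0]],"jaw":[0.7,0.7]}' 25
python3 -c "
from h import *
o=arm.get_obs();print(o['ft_force'],o['moment'],o['tcp_pos'])"
```

```text
clock: 7.75
tcp_pos: [0.5712, 0.2091, 0.0861]
orientation: [-2.958, 1.57, 0.811]
ft_force: [2.2, 2.1, -0.5]
gripper_width: 0.525
clock: 7.95
tcp_pos: [0.5712, 0.209, 0.0851]
orientation: [-3.083, 1.57, 0.687]
ft_force: [1.0, 3.1, -0.7]
gripper_width: 0.525
[ 0.98550603  3.14524373 -0.67270089] [ 0.42864001 -0.30302145 -0.01046906] [0.57124155 0.20903112 0.08506841]
```

```bash
python3 -m creep '{"rotation":[[0,0,0],[0,0,0]],"travel":[[0,-0.03,-0.06],[0,0,0]],"jaw":[0.7,0.7]}' 25
python3 -m creep '{"rotation":[[0,0,0],[0,0,0]],"travel":[[0.12,0,0],[0,0,0]],"jaw":[0.7,0.7]}' 25
python3 -m creep '{"rotation":[[0,0,0],[0,0,0]],"travel":[[0.1,0,0],[0,0,0]],"jaw":[0.7,0.7]}' 25
python3 -c "
from h import *
o=arm.get_obs();print(o['ft_force'],o['moment'],o['tcp_pos'])"
```

```text
clock: 8.15
tcp_pos: [0.5713, 0.2091, 0.085]
orientation: [0.418, 1.57, -2.095]
ft_force: [1.8, 1.1, 0.6]
gripper_width: 0.524
clock: 8.35
tcp_pos: [0.5714, 0.2092, 0.0847]
orientation: [0.469, 1.57, -2.045]
ft_force: [-2.0, -1.1, 5.3]
gripper_width: 0.528
clock: 8.55
tcp_pos: [0.5715, 0.2092, 0.0845]
orientation: [0.618, 1.57, -1.896]
ft_force: [-3.1, -1.4, 8.6]
gripper_width: 0.526
[-3.13506936 -1.43497827  8.56236293] [-0.25197674  0.68768135 -0.027726  ] [0.57154958 0.20920844 0.08454338]
```

Contact on the crests: TCP z is 84.5 mm, with about 10 N of push. Now counter-clockwise (negative about tool x) in small lots.

```bash
python3 -m creep '{"rotation":[[-0.08,0,0],[-0.08,0,0],[-0.08,0,0],[0,0,0]],"travel":[[0,0,0],[0,0,0],[0,0,0],[0,0,0]],"jaw":[0.7,0.7,0.7,0.7]}' 25
python3 -m creep '{"rotation":[[-0.08,0,0],[-0.08,0,0],[-0.08,0,0],[0,0,0]],"travel":[[0,0,0],[0,0,0],[0,0,0],[0,0,0]],"jaw":[0.7,0.7,0.7,0.7]}' 25
python3 -c "
from h import *
o=arm.get_obs();print(o['ft_force'],o['moment'],o['tcp_pos']);go(np.array([.5712,.209,.08]))"
```

```text
clock: 8.95
tcp_pos: [0.5724, 0.2104, 0.0847]
orientation: [2.96, 1.568, 0.687]
ft_force: [-1.0, 2.3, 6.7]
gripper_width: 0.525
clock: 9.35
tcp_pos: [0.5715, 0.211, 0.0846]
orientation: [-2.79, 1.568, 1.46]
ft_force: [-2.9, 4.6, 8.4]
gripper_width: 0.523
[-2.89700413  4.57096703  8.35173144] [0.76216255 0.64255248 0.02047321] [0.57154513 0.21103904 0.08463433]
tcp [0.5715 0.211  0.0846] travel cm now [0.46 0.06 0.2 ] dist 0.0051
jaw yaw deg -26.46 tool x [ 3.0e-04  2.9e-03 -1.0e+00] q6 0.725
```

```bash
python3 -m creep '{"rotation":[[-0.08,0,0],[-0.08,0,0],[-0.08,0,0],[0,0,0]],"travel":[[0,-0.06,-0.05],[0,-0.05,-0.045],[0,-0.02,-0.016],[0,0,0]],"jaw":[0.7,0.7,0.7,0.7]}' 25
python3 -m creep '{"rotation":[[-0.08,0,0],[-0.08,0,0],[-0.08,0,0],[0,0,0]],"travel":[[0,-0.01,-0.008],[0,-0.01,-0.008],[0,-0.01,-0.008],[0,0,0]],"jaw":[0.7,0.7,0.7,0.7]}' 25
python3 -c "
from h import *
o=arm.get_obs();print(o['ft_force'],o['moment'],o['tcp_pos']);go(np.array([.5712,.209,.08]))"
```

```text
clock: 9.75
tcp_pos: [0.5704, 0.2122, 0.0846]
orientation: [-2.649, 1.569, 1.841]
ft_force: [-4.3, 3.7, 9.8]
gripper_width: 0.527
clock: 10.15
tcp_pos: [0.5693, 0.2126, 0.0845]
orientation: [-2.208, 1.567, 2.522]
ft_force: [-6.2, 3.0, 11.3]
gripper_width: 0.525
[-6.21073516  3.02111037 11.34476273] [ 0.60915411  1.36462193 -0.01811027] [0.56926478 0.212599   0.08450782]
tcp [0.5693 0.2126 0.0845] travel cm now [0.45 0.19 0.36] dist 0.0061
jaw yaw deg 1.03 tool x [-0.003   0.0021 -1.    ] q6 0.248
```

```bash
python3 -m creep '{"rotation":[[0,0,0],[0,0,0]],"travel":[[-0.05,-0.1,-0.05],[0,0,0]],"jaw":[0.7,0.7]}' 25
python3 -m creep '{"rotation":[[-0.08,0,0],[-0.08,0,0],[-0.08,0,0],[0,0,0]],"travel":[[0,-0.015,-0.015],[0,-0.015,-0.015],[0,-0.015,-0.015],[0,0,0]],"jaw":[0.7,0.7,0.7,0.7]}' 25
python3 -c "
from h import *
o=arm.get_obs();print(o['ft_force'],o['moment'],o['tcp_pos']);go(np.array([.5712,.209,.08]))"
```

```text
clock: 10.35
tcp_pos: [0.5691, 0.2126, 0.0846]
orientation: [-2.851, 1.569, 1.879]
ft_force: [-2.5, 2.5, 5.8]
gripper_width: 0.523
clock: 10.75
tcp_pos: [0.5679, 0.2127, 0.0845]
orientation: [-2.089, 1.568, 2.882]
ft_force: [-5.4, 2.0, 7.2]
gripper_width: 0.524
[-5.40702185  1.95440164  7.22467708] [ 0.26227515  0.97302225 -0.01560576] [0.5678969  0.21271962 0.08447275]
tcp [0.5679 0.2127 0.0845] travel cm now [0.45 0.23 0.44] dist 0.0067
jaw yaw deg 14.8 tool x [-2.6e-03  7.0e-04 -1.0e+00] q6 0.01
```

```bash
python3 -m creep '{"rotation":[[-0.08,0,0],[-0.08,0,0],[-0.08,0,0],[0,0,0]],"travel":[[0,-0.07,-0.05],[0,-0.015,-0.015],[0,-0.015,-0.015],[0,0,0]],"jaw":[0.7,0.7,0.7,0.7]}' 25
python3 -c "
from h import *
o=arm.get_obs();print(o['ft_force'],o['moment'],o['tcp_pos'])"
```

```text
clock: 11.15
tcp_pos: [0.5666, 0.2122, 0.0824]
orientation: [-1.675, 1.568, -2.748]
ft_force: [-1.6, -0.5, -0.6]
gripper_width: 0.526
[-1.58210021 -0.54734138 -0.5990665 ] [-0.05288078  0.17211047 -0.03960132] [0.56658199 0.21222788 0.08235481]
```

```bash
python3 -m creep '{"rotation":[[-0.08,0,0],[-0.08,0,0],[0,0,0]],"travel":[[0,-0.03,-0.03],[0,-0.02,-0.02],[0,0,0]],"jaw":[0.7,0.7,0.7]}' 25
python3 -c "
from h import *
o=arm.get_obs();print(o['ft_force'],o['moment'],o['tcp_pos']);go(np.array([.5712,.209,.08]))"
```

```text
clock: 11.45
tcp_pos: [0.5654, 0.2123, 0.0821]
orientation: [-1.909, 1.566, -2.825]
ft_force: [-3.5, -1.4, -0.9]
gripper_width: 0.527
[-3.54222148 -1.37814205 -0.93430695] [-0.19865697  0.64095325 -0.13222492] [0.56535083 0.21225379 0.08206668]
tcp [0.5654 0.2123 0.0821] travel cm now [0.2  0.27 0.61] dist 0.007
jaw yaw deg 37.54 tool x [-0.0042 -0.0014 -1.    ] q6 -0.385
```

It dropped: z fell 2 mm and the force vanished. I back off slightly and follow it down.

```bash
python3 -m creep '{"rotation":[[0.08,0,0],[0,0,0],[0,0,0],[0,0,0]],"travel":[[0,-0.03,0.01],[0.15,0,0],[0.15,0,0],[0,0,0]],"jaw":[0.7,0.7,0.7,0.7]}' 25
python3 -c "
from h import *
o=arm.get_obs();print(o['ft_force'],o['moment'],o['tcp_pos'])"
```

```text
clock: 11.85
tcp_pos: [0.5663, 0.2123, 0.0796]
orientation: [-1.746, 1.569, -2.74]
ft_force: [-2.8, -1.5, -2.1]
gripper_width: 0.524
[-2.80841977 -1.46805049 -2.05938079] [-0.18761728  0.43507081 -0.04488895] [0.56628935 0.21229638 0.07960201]
```

```bash
python3 -m creep '{"rotation":[[0,0,0],[0,0,0],[0,0,0],[0,0,0]],"travel":[[0.15,-0.05,-0.01],[0.15,0,0],[0.1,0,0],[0,0,0]],"jaw":[0.7,0.7,0.7,0.7]}' 25
python3 -c "
from h import *
o=arm.get_obs();print(o['ft_force'],o['moment'],o['tcp_pos'])"
python3 -m creep '{"rotation":[[0,0,0],[0,0,0],[0,0,0]],"travel":[[0.12,0,0],[0.1,0,0],[0,0,0]],"jaw":[0.7,0.7,0.7]}' 25
python3 -c "
from h import *
o=arm.get_obs();print(o['ft_force'],o['moment'],o['tcp_pos'])"
```

```text
clock: 12.25
tcp_pos: [0.5663, 0.2123, 0.076]
orientation: [-1.349, 1.571, -2.343]
ft_force: [-3.1, -1.3, -0.1]
gripper_width: 0.528
[-3.10638104 -1.32260359 -0.13384433] [-0.26103676  0.31807193 -0.037874  ] [0.56629004 0.21229409 0.07603958]
clock: 12.55
tcp_pos: [0.5663, 0.2123, 0.074]
orientation: [-1.224, 1.571, -2.218]
ft_force: [-3.2, -1.8, 0.1]
gripper_width: 0.526
[-3.17318521 -1.76877573  0.10604222] [-0.37679107  0.52115385 -0.02259622] [0.56632266 0.21230724 0.0740309 ]
```

```bash
python3 -m creep '{"rotation":[[0,0,0],[0,0,0]],"travel":[[0.1,-0.03,0],[0,0,0]],"jaw":[0.7,0.7]}' 25
python3 -m creep '{"rotation":[[0,0,0],[0,0,0]],"travel":[[0.08,0,0],[0,0,0]],"jaw":[0.7,0.7]}' 25
python3 -c "
from h import *
o=arm.get_obs();print(o['ft_force'],o['moment'],o['tcp_pos']);go(np.array([.5663,.2123,.0735]))"
```

```text
clock: 12.75
tcp_pos: [0.5663, 0.2123, 0.0738]
orientation: [1.428, 1.57, 0.434]
ft_force: [-4.2, -1.9, 4.5]
gripper_width: 0.527
clock: 12.95
tcp_pos: [0.5664, 0.2123, 0.0737]
orientation: [1.083, 1.571, 0.09]
ft_force: [-6.4, -2.8, 7.3]
gripper_width: 0.525
[-6.37296776 -2.76435956  7.26151838] [-0.53537926  1.08251824 -0.03688581] [0.56637633 0.21230695 0.07372935]
tcp [0.5664 0.2123 0.0737] travel cm now [ 0.02 -0.01 -0.  ] dist 0.0002
jaw yaw deg 33.06 tool x [ 3.e-04  0.e+00 -1.e+00] q6 -0.307
```

Resting on the thread floor (total drop 10.8 mm, as expected). The nut now sits about 5 mm off the pad centre, so I regrip centred on the axis.

```bash
python3 -m creep '{"rotation":[[0,0,0],[0,0,0],[0,0,0],[0,0,0],[0,0,0],[0,0,0]],"travel":[[-0.1,0,0],[0,0,0],[0,0,0],[0,0,0],[0,0,0],[0,0,0]],"jaw":[0.7,0.4,0.35,0.3,0.3,0.3]}' 25
python3 - <<'E'
from h import *
o=arm.get_obs();print(o['ft_force'],o['moment'],o['gripper_width'])
go([.5696,.2084,.0735],np.radians(33))
c=calibration('wrist'); im=capture('wrist'); save('w4',im); np.save('w4.npy',im)
print(proj(c,[.5696,.2084,.105]))
E
```

```text
clock: 13.55
tcp_pos: [0.5663, 0.2123, 0.0733]
orientation: [1.424, 1.57, 0.43]
ft_force: [-0.9, 0.5, -0.1]
gripper_width: 0.699
[-0.87825402  0.47204726 -0.11715043] [-0.02961526 -0.18398221 -0.03415293] 0.6993838470953044
tcp [0.5663 0.2123 0.0733] travel cm now [-0.02  0.06  0.51] dist 0.0051
jaw yaw deg 33.06 tool x [ 5.e-04  2.e-04 -1.e+00] q6 -0.307
rotvec [ 0.001   0.0001 -0.0005] travel after turn [-0.02  0.06  0.51]
[311.60112237 350.57409398]
```

View pics/w4.png

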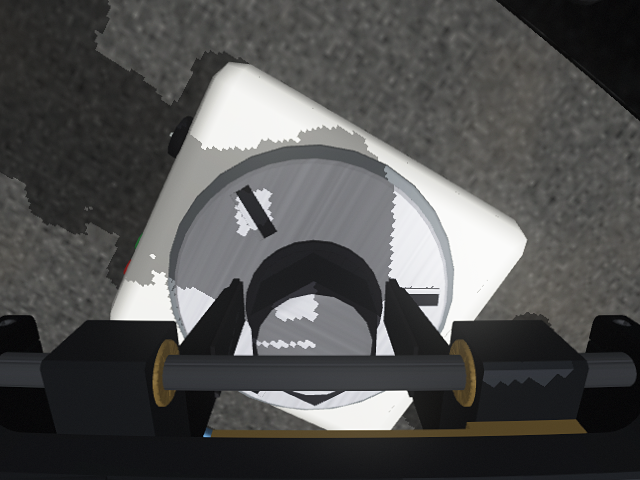

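The wrist view shows the nut sitting on the stud, cap at about (315,345), fingers open on either side and no contact. I fit the cap and disc here to locate the nut relative to the TCP.

Run:
```python
from h import *
im=np.load('w4.npy'); c=calibration('wrist'); V=cv2.cvtColor(im,cv2.COLOR_RGB2GRAY).astype(float)
def circ(P):
    for _ in range(4):
        A=np.c_[2*P,np.ones(len(P))]
        s=np.linalg.lstsq(A,(P**2).sum(1),rcond=None)[0]; r=np.sqrt(s[2]+s[:2]@s[:2]); d=abs(np.hypot(*(P-s[:2]).T)-r); P=P[d<.0015]
    return s[:2],r,len(P)
x,R=tool()
P=[]
for a in np.radians(np.arange(180,361,5)):
    for q in np.arange(48,80,.5):
        u,v=315+q*np.cos(a),345+q*np.sin(a)
        if V[int(round(v)),int(round(u))]<75: P.append(ray(c,u,v,.105)[:2]); break
s=circ(np.array(P)); print('cap',s,'tool',R.T@(np.r_[s[0],x[2]]-x)*1e3)
# disc outer (top) edge: strongest gradient along rays from image centre
uv=[(172,262),(180,225),(200,195),(230,172),(265,157),(310,150),(350,154),(385,166)]
for (u,v) in uv: print(V[v-6:v+8:2,u].astype(int))
s=circ(np.array([ray(c,u,v,.06)[:2] for u,v in uv])); print('disc rough',s)
```

```text
cap (array([0.56932112, 0.21030893]), np.float64(0.02310416927253788), 37) tool [8.61031783e-04 1.47337717e+00 3.34364895e+00]
[77 77 77 78 76 77 78]
[159 144  76  74  76  76  76]
[159 160  86  76  79  77  77]
[163 108  82  83  83  83  82]
[146  81  89  89  88  89  88]
[137  80  89  87  86  87  85]
[159  80  84  83  83  82  83]
[232 238 103 121 153 159 109]
disc rough (array([0.56712648, 0.21139561]), np.float64(0.07183290846846677), 8)
```

```bash
python3 -m creep '{"rotation":[[0,0,0],[0,0,0],[0,0,0],[0,0,0],[0,0,0],[0,0,0],[0,0,0],[0,0,0]],"travel":[[0,0.15,0.35],[0,0,0],[0,0,0],[0,0,0],[0,0,0],[0,0,0],[0,0,0],[0,0,0]],"jaw":[0.3,0.3,0.4,0.6,0.7,0.7,0.7,0.7]}' 20
python3 -c "
from h import *
o=arm.get_obs();print(o['ft_force'],o['moment'],o['tcp_pos'],o['gripper_width'])"
```

```text
clock: 14.4
tcp_pos: [0.5682, 0.2095, 0.073]
orientation: [-1.681, 1.568, -2.674]
ft_force: [-4.5, -2.6, 3.1]
gripper_width: 0.527
[-4.54812889 -2.64722339  3.11432578] [-0.51794298  0.76217068 -0.03806058] [0.56815483 0.20953871 0.07297552] 0.5267022710168673
```

```bash
python3 -m creep '{"rotation":[[0,0,0],[0.08,0,0],[0.08,0,0],[0.08,0,0],[0,0,0]],"travel":[[0,-0.1,0],[0,0,0],[0.04,0,0],[0.04,0,0],[0,0,0]],"jaw":[0.7,0.7,0.7,0.7,0.7]}' 20
python3 -c "
from h import *
o=arm.get_obs();print(o['ft_force'],o['moment'],o['tcp_pos'],o['gripper_width']);go(np.array([.5682,.2095,.073]))"
```

```text
clock: 14.9
tcp_pos: [0.5686, 0.2095, 0.0728]
orientation: [1.103, 1.57, -0.131]
ft_force: [-2.7, -2.2, 3.0]
gripper_width: 0.524
[-2.66948722 -2.22978998  2.96847078] [-0.37824652  0.39257994 -0.0275464 ] [0.56858501 0.2095058  0.07284321] 0.5236375961598939
tcp [0.5686 0.2095 0.0728] travel cm now [-0.02 -0.04 -0.01] dist 0.0004
jaw yaw deg 19.31 tool x [ 4.e-04 -1.e-04 -1.e+00] q6 -0.072
```

```bash
python3 -m creep '{"rotation":[[0.08,0,0],[0.08,0,0],[0.08,0,0],[0,0,0]],"travel":[[0.04,-0.03,0],[0.04,-0.02,0],[0.04,0,0],[0,0,0]],"jaw":[0.7,0.7,0.7,0.7]}' 20
python3 -c "
from h import *
o=arm.get_obs();print(o['ft_force'],o['moment'],o['tcp_pos'],o['gripper_width'])"
```

```text
clock: 15.3
tcp_pos: [0.5687, 0.2098, 0.0721]
orientation: [1.92, 1.569, 0.448]
ft_force: [-0.9, -0.4, 3.7]
gripper_width: 0.521
[-0.86480598 -0.40715115  3.66962038] [-0.23363228  0.19736331 -0.04284781] [0.56872529 0.20978433 0.07211225] 0.5205171989335405
```

```bash
python3 -m creep '{"rotation":[[0.08,0,0],[0.08,0,0],[0.08,0,0],[0,0,0]],"travel":[[0.04,0,0],[0.04,0,0],[0.04,0,0],[0,0,0]],"jaw":[0.7,0.7,0.7,0.7]}' 20
python3 -c "
from h import *
o=arm.get_obs();print(o['ft_force'],o['moment'],o['tcp_pos'],o['gripper_width']);go(np.array([.5682,.2095,.073]))"
```

```text
clock: 15.7
tcp_pos: [0.569, 0.21, 0.0708]
orientation: [2.186, 1.568, 0.475]
ft_force: [0.4, 0.0, 3.3]
gripper_width: 0.524
[0.38239408 0.01079662 3.30443972] [ 0.01252701 -0.14192162 -0.00126644] [0.56895451 0.20996715 0.0707755 ] 0.5241537303178602
tcp [0.569  0.21   0.0708] travel cm now [-0.22 -0.07  0.06] dist 0.0024
jaw yaw deg -8.05 tool x [ 0.0026  0.0013 -1.    ] q6 0.405
```

Sinking smoothly with only about 3 N; 41° turned. I continue.

```bash
python3 -m creep '{"rotation":[[0.08,0,0],[0.08,0,0],[0.08,0,0],[0,0,0]],"travel":[[0.04,0,0],[0.04,0,0],[0.04,0,0],[0,0,0]],"jaw":[0.7,0.7,0.7,0.7]}' 20
python3 -c "
from h import *
o=arm.get_obs();print(o['ft_force'],o['moment'],o['tcp_pos'],o['gripper_width'])"
```

```text
clock: 16.1
tcp_pos: [0.5687, 0.2097, 0.0694]
orientation: [2.27, 1.569, 0.319]
ft_force: [0.4, -0.4, 3.4]
gripper_width: 0.521
[ 0.43321683 -0.39733178  3.37708257] [-0.03415058 -0.1897688  -0.01208712] [0.56869886 0.20968459 0.06938948] 0.520958409958272
```

```bash
python3 -m creep '{"rotation":[[0.08,0,0],[0.08,0,0],[0,0,0]],"travel":[[0.04,0,0],[0.04,0,0],[0,0,0]],"jaw":[0.7,0.7,0.7]}' 20
python3 -c "
from h import *
o=arm.get_obs();print(o['ft_force'],o['moment'],o['tcp_pos'],o['gripper_width']);go(np.array([.5682,.2095,.0682]))"
```

```text
clock: 16.4
tcp_pos: [0.5685, 0.2096, 0.0685]
orientation: [2.38, 1.569, 0.269]
ft_force: [0.8, 0.0, 3.6]
gripper_width: 0.519
[0.78009995 0.02072806 3.61219216] [-0.08033497 -0.16874855 -0.03570317] [0.56854605 0.20960044 0.06851054] 0.5185555533449316
tcp [0.5685 0.2096 0.0685] travel cm now [ 0.03 -0.02  0.03] dist 0.0005
jaw yaw deg -30.9 tool x [ 1.5e-03  4.0e-04 -1.0e+00] q6 0.804
```

```bash
python3 -m creep '{"rotation":[[0.06,0,0],[0.06,0,0],[0,0,0]],"travel":[[0.03,0,0],[0.03,0,0],[0,0,0]],"jaw":[0.7,0.7,0.7]}' 20
python3 -c "
from h import *
o=arm.get_obs();print(o['ft_force'],o['moment'],o['tcp_pos'],o['gripper_width'])"
```

```text
clock: 16.7
tcp_pos: [0.5684, 0.2096, 0.0679]
orientation: [2.618, 1.57, 0.387]
ft_force: [0.0, -0.2, 3.6]
gripper_width: 0.525
[ 0.04848291 -0.16468989  3.64366349] [-0.05523673 -0.11842324 -0.06863808] [0.56842357 0.20959558 0.0679371 ] 0.5252697485471892
```

```bash
python3 -m creep '{"rotation":[[0.06,0,0],[0.06,0,0],[0,0,0]],"travel":[[0.03,0,0],[0.02,0,0],[0,0,0]],"jaw":[0.7,0.7,0.7]}' 20
python3 -c "
from h import *
o=arm.get_obs();print(o['ft_force'],o['moment'],o['tcp_pos'],o['gripper_width']);go(np.array([.5682,.2095,.0682]))"
```

```text
clock: 17.0
tcp_pos: [0.5686, 0.2093, 0.0679]
orientation: [2.177, 1.57, -0.173]
ft_force: [-0.1, -0.5, 5.7]
gripper_width: 0.527
[-0.08031073 -0.49375181  5.65347483] [-0.29048756  0.08442001 -0.03086594] [0.56855245 0.20929496 0.06788148] 0.5273682764374843
tcp [0.5686 0.2093 0.0679] travel cm now [-0.03 -0.04  0.01] dist 0.0005
jaw yaw deg -44.66 tool x [ 1.2e-03 -2.0e-04 -1.0e+00] q6 1.044
```

Height has stopped at 67.9 mm with force rising: the flange is on the disc. A small extra turn, then I release and lift straight up.

```bash
python3 -m creep '{"rotation":[[0.06,0,0],[0,0,0],[0,0,0],[0,0,0],[0,0,0],[0,0,0]],"travel":[[0,0,0],[-0.05,0,0],[0,0,0],[0,0,0],[0,0,0],[0,0,0]],"jaw":[0.7,0.7,0.4,0.2,0,0]}' 20
python3 -m creep '{"rotation":[[0,0,0],[0,0,0],[0,0,0],[0,0,0],[0,0,0],[0,0,0],[0,0,0],[0,0,0]],"travel":[[-1,0,0],[-2,0,0],[-3,0,0],[-3,0,0],[0,0,3],[0,0,2.5],[0,0,0],[0,0,0]],"jaw":[0,0,0,0,0,0,0,0]}' 20
python3 - <<'E'
from h import *
c=calibration('wrist'); im=capture('wrist'); save('w5',im); np.save('w5.npy',im); o=arm.get_obs(); print(o['tcp_pos'],o['ft_force'],o['gripper_width'])
s=capture('scene'); cr=cv2.resize(s[240:350,170:310],None,fx=4,fy=4,interpolation=cv2.INTER_CUBIC); save('s5',cr)
print(proj(c,[.5696,.2084,.1]),proj(c,[.5696,.2084,.06]))
E
```

```text
clock: 17.6
tcp_pos: [0.5674, 0.2094, 0.0668]
orientation: [-0.56, 1.57, -2.973]
ft_force: [-0.4, -0.4, -0.5]
gripper_width: 0.794
clock: 18.4
tcp_pos: [0.5271, 0.1728, 0.1582]
orientation: [2.801, 1.569, 0.387]
ft_force: [0.1, -0.5, 0.0]
gripper_width: 0.998
[0.52739357 0.17308492 0.15813825] [ 1.16025806 -0.23613283 -0.45461154] 0.9974432037670682
[318.1813207  171.26238448] [317.52336508 163.68005135]
```

View pics/w5.png

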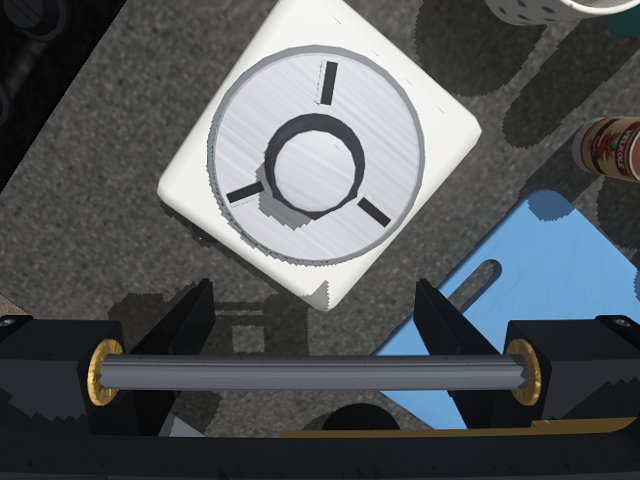

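View pics/s5.png

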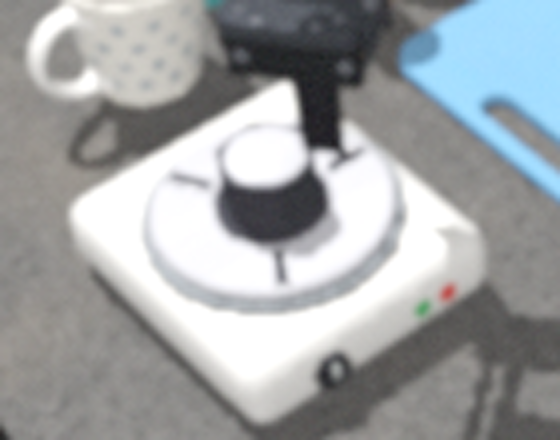

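The wrist view shows the nut centred on the disc: cap at (315,170), predicted (318,171). The scene crop shows it upright with its flange flat on the disc and no finger touching it. I hand in.

```bash
python3 -c "
from h import *
job.close_job(); print(arm.get_obs()['clock'])"
```

```text
the job is handed in; nothing more can be done
the job is handed in; nothing more can be done
```

The nut is on the stud with its flange down on the disc and released, as far as my checks show. I handed the job in at about 18.5 s; no verdict is given.

**What I did**
- I gripped the black nut by two flats and set it on the thread crests with about 10 N.
- I turned it counter-clockwise. After about 80–90° it dropped, 10.8 mm in all.
- I regripped nearer the axis, then turned it about 80° clockwise until it stopped sinking.
- The wrist force I read stayed below about 15 N throughout, against the 60 N limit. It was sampled only at the end of each move.

**Last checks**
- **Height:** it stopped about 5.1 mm below the dropped level (5 mm expected) with the upward force rising. I did not measure the final height separately.
- **Position:** in the wrist picture the cap was within about 3 pixels of where it should be, and the scene picture shows the nut upright and the fingers clear.
- **Jar, pot and tin:** I did not go near them and saw no sign of contact, but I did not re-measure their positions.

**Disagreements**
- The nut drifted a few millimetres along the pads during the counter-clockwise turn, which is why I regripped.
- The camera and the gripper position disagreed by 1–3 mm on where the nut sat. I used the side forces to settle it.

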